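# Turn the hutch care card and set the feed timer

## Task

The rabbits have had their feed: turn the stiff card in the ring binder right over its rings, away from the hay rack, so that its green face lies up, flat on the open-side pages; lay it down gently, do not let it slap. Then turn the dial of the round white feed timer clockwise until its yellow pointer lines up with the red mark, keeping the timer itself where it stands (it spins unless pressed down). Do not bump the hay rack or its hutch or shift the bowl, tin or comb, and let go at the end.

Things in the scene. Friction and masses are not known exactly. Their poses are not given: they have to be found in the camera images.
- binder: Open ring binder fixed on the bench, cover 205 x 190 x 4 mm, origin at the centre of its underside. x points from the open-side pages to the pages under the hay rack (roughly the robot's left), y along the spine. Two fixed page blocks, 72 (x) by 164 mm (y), tops 37 mm above the bench, lie either side of three steel rings (y = -55, 0, 55 mm; tops 56 mm above the bench, 28 mm across in x).
- leaf_hinge (a point): Point on the ring axis about which the card turns: 40 mm above the binder's origin; the axis runs along the binder's y.
- leaf (a joint): Angle of the stiff card about the ring axis: 0 = lying on the rack-side pages, orange face up (start); 1.57 = upright; 3.14 (stop) = lying on the open-side pages, green face up. 75 g, slight friction; let go, it falls to the nearer side. A plate 3 mm thick, 160 mm along the spine, from 10 to 86 mm from the axis.
- leaf_tab (a point): Centre of the card's red grip tab: a barrel 16 mm across, 30 mm long along the spine, 118 mm from the ring axis, 40 mm to +y of the card's middle, overhanging the bench by 40 mm when the card lies flat on either side. Pinch its flat ends (30 mm apart): it pivots between the pads. A 14 mm wide neck joins it to the card, whose edge is 32 mm inward. Site x: outward.
- nest: Low painted timber nest hutch, 440 mm wide, 227 mm high, fixed beside the rack-side pages; its x points away from the binder, nearly parallel to the binder's x; origin on the bench straight below the front rail of its yellow hay rack, whose bars lean out over those pages (see rack_rail). Its mesh door is at x = +129 mm.
- rack_rail (a point): Middle of the hay rack's front rail: 10 mm thick, 260 mm long along the nest's y, 205 mm above the bench, nearly straight above the tab at its start, so the tool must lean some 25 to 40 degrees, its upper end away from the hutch, to reach the tab. From the rail 6 mm bars slope down, away from the binder, to the door 100 mm above the bench.
- timer: Free-standing round white dial timer, 100 mm in diameter, 30 mm high without the dial, about 0.35 kg, origin at the centre of its underside. The dial is stiff (0.15 N m): the loose timer spins unless pressed down by 5 to 12 N while the dial turns. It stands at one of three places on the robot's right, swapped with bowl and tin.
- dial_grip (a point): Point on the dial's axis, 51 mm above the bench, in the dial's black grip bar: 66 mm long along this point's x axis, 16 mm thick, from 36 to 64 mm above the bench; the yellow pointer line is on its +x half. The bar stands on a grey disc (78 mm across, top 36 mm above the bench) that turns with it.
- dial (a joint): Angle of the dial on the timer, growing clockwise seen from above; 0 = pointer along the timer's x axis; 1.9 = pointer at the red mark (starts at 0.4 to 0.9). Stops at 0 and 4.7; it stays where it is left.
- timer_mark (a point): The red mark on the top of the timer's white rim, 44.5 mm from the timer's axis, 30 mm above the bench; the mark is on the timer, not on the dial.
- bowl: Bystander: speckled cream ceramic feed bowl, 130 mm across, 50 mm high, origin at the centre of its underside.
- tin: Bystander: closed aluminium tin, 114 x 84 x 69 mm high, origin at the centre of its underside.
- comb: Bystander: stainless steel comb, 190 mm long along its x, 33 mm wide, 10 mm high, lying beyond the binder as the robot sees it, origin near its middle on the bench.
Things that resemble listed ones, but are neither listed nor needed, are in the scene too. What is shaped like the timer but orange or turquoise is not meant.

How it is judged:
On the way, in this order (a step that is already met when the one before it is completed fails the run):
1. the card lies turned over on the open-side pages (value of joint leaf above 3 rad), for 0.2 s.
2. the dial's pointer is at the red mark (value of joint dial between 1.72 and 2.08 rad), for 0.2 s.
At the end, for the whole second after the job is handed in: The card lies on the open-side pages, green face up, within 8 degrees of flat; the dial's pointer is within 10 degrees of the red mark; the timer stands flat with its mark less than 20 mm from where it started; bowl, tin and comb are within 20 mm of where they were; everything is at rest (all of step 2 and value of joint leaf above 3 rad and distance of each of timer_mark, bowl, tin, comb from where it was at the start of the episode below 0.02 m and angle between timer's own z axis and vertical below 0.05 rad and linear speed of timer below 0.01 m/s); the robot touches nothing.
It fails at once if the card slaps down or is flung (over 4 rad/s) (velocity of joint leaf above 4 rad/s or velocity of joint leaf below -4 rad/s).
It fails at once if the nest hutch or its hay rack is bumped (over 8 N) (contact force between any of the fingers, the arm and nest above 8 N).
It fails at once if the timer spins or slides: its mark goes more than 30 mm (distance of timer_mark from where it was at the start of the episode above 0.03 m).
It fails at once if a bystander is shifted more than 30 mm (distance of any of bowl, tin, comb from where it was at the start of the episode above 0.03 m).
It also fails if it takes over 64 s, if anything falls off the work surface, if the arm or the gripper's body presses on something with over 40 N, if the wrist force passes 120 N, or if a joint passes its speed limit or range.

## Robot

A 6-joint arm with a two-finger parallel gripper is mounted at the origin on the work surface. World frame = base frame: x ahead of the robot, y to its left, z up, the work surface at z = 0. Lengths are in m, angles in rad, forces in N, time in s.
With the tool pointing down it reaches from about 0.225 to 0.875 m from the base axis. Payload 3.4 kg.
Tool frame: the origin (TCP) lies between the finger pads; the fingertips stand 8 mm ahead of it and the grasp point (between the pads) lies 11 mm behind it; z points along the fingers, y is the line along which they close (so a half turn about z gives the same grasp; the last joint's range is limited). The gripper opens to 85 mm and grips with 20 to 120 N. Pads are 22 mm wide; open, the fingers measure 114 mm over their backs; the gripper's body (76 mm by 85 mm) begins 54 mm behind the grasp point. The pads swing forward as they close: fully open they stand 13 mm farther back than shut.
Start: joints at [1.149, 0.276, 1.505, -0, 1.361, -0.121], TCP at [0.17, 0.549, 0.239] pointing down, gripper open.
Joint ranges: [-2.89, 2.89], [-0.75, 2.08], [0.22, 2.7], [-1.18, 4.32], [0.11, 2.71], [-2.7, 2.7]. Speed limits (rad/s): [2.57, 2.57, 3.14, 3.14, 3.14, 3.14].

## Interface

Orientations are given as a unit quaternion [w, x, y, z].
In Python, from rig import manip, optics, finder gives the robot as it stands.
- The arm moves only by the tool servo_tool, never from a script. Its argument "increments" is a list of rows, each a list of 7 numbers: the shift along the tool's x, y, z in cm, then the turn, a rotation vector about the tool's x, y, z in degrees, then the closure, from -1 (fully open) to 1 (shut). In form: [[x, y, z, rx, ry, rz, gripper], ...]. A call has exactly 5 rows; each row shifts and turns the commanded pose from where the row before left it, along the tool's axes as they then stand; what a row does not reach is not made up. A row lasts 1/10 s, in which the tool goes at most 50 mm and 8.59 degrees, less where a joint would pass 70% of its speed; a pose out of reach is approached as far as the arm can. A call is refused whole if a number of a shift passes 5 or a number of a turn 8.59, either way. A call with a gripper value outside its range is refused whole. The fingers move at their own pace and stop on an object; "squeeze" is the grip in N (left out, the last holds). Time passes only in rows, so rows that do not move let the fingers close, or fill a call up. It gives the time, the measured TCP pose, the force, the opening and the grip force at its end, in the units of the state.
- manip.get_state(): the state, without advancing time (a new reading comes with each control period).
- optics.get_image(name): name is "side" or "top"; returns the picture (384x512x3 uint8, red, green, blue); there is no depth.
- optics.get_calibration(name): a dict with "fov_y" (degrees; the focal length in pixels is half the picture's height over the tangent of half this angle, whatever the lens; pixels are square), "cx", "cy" (the principal point, pixels), "world_to_cam" (4x4, takes a point from world to camera coordinates). Camera axes: x right, y down, z forward; pixel columns grow to the right and rows downward; lengths in m; the calibration is good to about 2 mm. A picture is of the moment at which its call begins. get_calibration takes no time and is no camera call.
- manip.sign_off(): hands the job in; it is judged then, once.
Trained networks look in the newest picture that a camera, given by its name, has taken for a name from the list of things; names that differ only in an ending like _2 or _b are one class to them, and where a whole thing is asked for, a point or a joint stands for the part that bears it (a point fixed in the world has none). Each returns a list of dicts, best first, with "p" (0 to 1); they miss things now and then, are a little off and sometimes report something else, mostly with a low value. They report only what shows in the picture. A call takes as long as a camera call. They do not tell look-alikes from the thing itself.
- finder.silhouettes(label, camera): "region" (384x512 bool, what is visible of it) and "box" ([centre column, centre row, width, height] in pixels, round what is visible of it).
- finder.tip_of(label, camera): "at" ([column, row] in pixels: a listed point, or the origin of a listed thing).
The state is a dict: "clock": time; "qpos": joint angles; "qd": joint speeds; "effort": joint torques, N m; "position": TCP position; "ee_rot": TCP orientation; "contact_force": force on the tool from outside, world axes, zero at the start; "moment": the same for the moment, N m; "width": finger opening in m; "gripper_force": force on a finger pad.
Only numpy, scipy, OpenCV 4.12 (cv2) and the standard library are available. Lean on these libraries where they do the work, as an engineer would, in place of code of your own. Each camera call takes 0.05 s, during which the arm holds its last target. There are 200 camera calls.

## Working session

There is one attempt and no reset: what is moved stays moved. The work goes in short steps, Python scripts to look and compute and a tool call to move; the robot and the scene stay as the last step left them, time stands still between calls to the robot, and variables do not carry over. Pictures are saved under pics/ and viewed, at most 10 in all, crops included, and the job is handed in when it is done.

Besides the shell and the picture viewer there is one more tool, called after ">>>" by a JSON object that holds its "api" and its "payload". servo_tool: Moves the arm, as the interface text tells. Its arguments: {"type":"object","properties":{"increments":{"type":"array","items":{"type":"array","items":{"type":"number"}}},"squeeze":{"type":"number"}},"required":["increments"]}

```bash
mkdir -p pics
cat > h.py <<'E'
import numpy as np, cv2
from rig import manip, optics, finder
from scipy.spatial.transform import Rotation as R
def cal(n):
    c=optics.get_calibration(n); f=192/np.tan(np.radians(c['fov_y'])/2); return f,c['cx'],c['cy'],np.array(c['world_to_cam'])
def proj(n,p):
    f,cx,cy,T=cal(n); q=T[:3,:3]@np.array(p)+T[:3,3]; return np.array([cx+f*q[0]/q[2],cy+f*q[1]/q[2]])
def atz(n,uv,z):
    f,cx,cy,T=cal(n); d=T[:3,:3].T@np.array([(uv[0]-cx)/f,(uv[1]-cy)/f,1]); o=-T[:3,:3].T@T[:3,3]
    return o+d*(z-o[2])/d[2]
def rot(q): return R.from_quat([q[1],q[2],q[3],q[0]])
def snap(n,fn):
    im=optics.get_image(n); cv2.imwrite('pics/'+fn,im[:,:,::-1]); return im
E
python3 - <<'E'
from h import *
a=snap('top','t0.png'); b=snap('side','s0.png')
cv2.imwrite('pics/both.png',cv2.resize(np.vstack([a,b])[:,:,::-1],None,fx=0.78,fy=0.78))
Z={'binder':0,'leaf_hinge':.04,'leaf_tab':.04,'nest':0,'rack_rail':.205,'timer':0,'dial_grip':.051,'timer_mark':.03,'bowl':0,'tin':0,'comb':0}
for c in('top','side'):
  for k,z in Z.items():
    print(c,k,[(np.round(d['at']).tolist(),round(d['p'],2),atz(c,d['at'],z)[:2].round(3).tolist()) for d in finder.tip_of(k,c)[:4]])
for c in('top','side'): f,cx,cy,T=cal(c); print(c,f,cx,cy,(-T[:3,:3].T@T[:3,3]).round(3))
s=manip.get_state();print(s)
E
```

```text
top binder [([201.0, 217.0], 0.91, [0.559, 0.024])]
top leaf_hinge [([198.0, 218.0], 0.58, [0.554, 0.027])]
top leaf_tab [([150.0, 228.0], 0.88, [0.523, 0.153])]
top nest []
top rack_rail [([134.0, 208.0], 0.73, [0.561, 0.154])]
top timer [([316.0, 194.0], 0.81, [0.628, -0.291]), ([324.0, 146.0], 0.77, [0.767, -0.313]), ([222.0, 118.0], 0.71, [0.842, -0.025]), ([363.0, 178.0], 0.59, [0.678, -0.422])]
top dial_grip [([316.0, 191.0], 0.9, [0.632, -0.282]), ([370.0, 171.0], 0.89, [0.687, -0.427]), ([326.0, 144.0], 0.82, [0.759, -0.31]), ([273.0, 147.0], 0.8, [0.747, -0.168])]
top timer_mark [([256.0, 146.0], 0.97, [0.754, -0.122]), ([354.0, 177.0], 0.69, [0.674, -0.39]), ([332.0, 203.0], 0.67, [0.602, -0.329]), ([334.0, 158.0], 0.67, [0.726, -0.335])]
top bowl [([307.0, 270.0], 0.78, [0.423, -0.266])]
top tin [([363.0, 250.0], 0.89, [0.48, -0.417])]
top comb [([198.0, 166.0], 0.89, [0.7, 0.039])]
side binder [([222.0, 199.0], 0.7, [0.552, 0.038])]
side leaf_hinge [([224.0, 189.0], 0.82, [0.56, 0.037]), ([298.0, 254.0], 0.36, [0.611, -0.295])]
side leaf_tab [([192.0, 174.0], 0.73, [0.507
[... 998 characters left out ...]
.879  1.047]
{'clock': 1.2, 'qpos': array([ 1.14897938e+00,  2.75903755e-01,  1.50494017e+00,  1.71823087e-05,
        1.36074184e+00, -1.20969870e-01]), 'qd': array([-0.00011874,  0.00097818, -0.00042339,  0.00022008, -0.00026682,
        0.00086067]), 'effort': array([ 1.62901074e-04, -4.16666687e+01, -2.46099705e+01, -6.59991165e-04,
        1.10505966e-04,  8.17760878e-06]), 'position': array([0.1703715 , 0.54917811, 0.23930983]), 'ee_rot': array([-7.17173867e-06,  1.49858671e-01,  9.88707428e-01,  5.56966257e-06]), 'contact_force': array([ 0.42589023, -0.27842569, -0.35998981]), 'moment': array([ 0.02324063, -0.01213116, -0.015043  ]), 'gripper_force': 0.0, 'width': 0.08536447448333082}
```

View pics/t0.png

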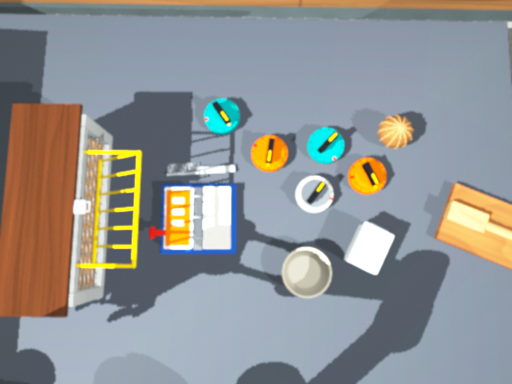

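View pics/s0.png

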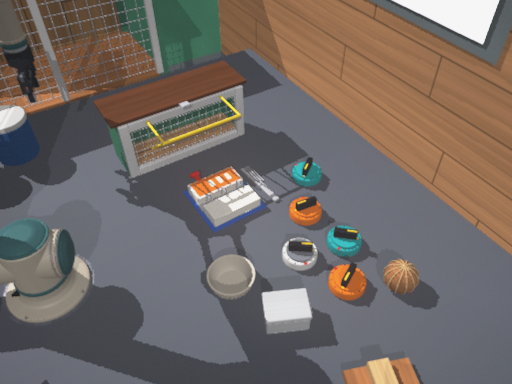

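The top view shows the binder (blue, ~(199,217)) with the red tab at ~(155,232) beside the yellow rack rail (~(137,208)). The white timer is at ~(315,194) with its mark to the right; bowl (307,272), tin (370,247). The side view agrees. Next I measure by colour.

Run:
```python
from h import *
a=cv2.imread('pics/t0.png');b=cv2.imread('pics/s0.png')
def seg(im,lo,hi,box):
    h=cv2.cvtColor(im,cv2.COLOR_BGR2HSV);m=cv2.inRange(h,lo,hi);k=np.zeros_like(m);x0,y0,x1,y1=box;k[y0:y1,x0:x1]=m[y0:y1,x0:x1];return k
# binder
m=seg(a,(105,120,60),(130,255,255),(150,170,250,265))
p=np.argwhere(m)[:,::-1].astype(np.float32); w=np.array([atz('top',q,.004)[:2] for q in p],np.float32)
print('binder',cv2.minAreaRect(w),len(p), cv2.boxPoints(cv2.minAreaRect(w)).round(3).tolist())
for n,im,bx in(('top',a,(140,220,168,245)),('side',b,(185,165,205,185))):
    h=cv2.cvtColor(im,cv2.COLOR_BGR2HSV); m=((h[...,0]<5)|(h[...,0]>172))&(h[...,1]>140)&(h[...,2]>60)
    k=np.argwhere(m)[:,::-1]; k=k[(k[:,0]>=bx[0])&(k[:,0]<bx[2])&(k[:,1]>=bx[1])&(k[:,1]<bx[3])]
    print(n,'tab',len(k),k.min(0),k.max(0)); 
    for r in range(bx[1],bx[3]): 
        c=np.sort(k[k[:,1]==r][:,0]); 
        if len(c): print(r,c.min(),c.max(),len(c),end='; ')
    print()
# rail: yellow
for n,im,bx in(('top',a,(128,145,145,272)),('side',b,(155,110,245,147))):
    k=np.argwhere(seg(im,(20,150,90),(34,255,255),bx))[:,::-1]
    l=cv2.fitLine(k.astype(np.float32),cv2.DIST_HUBER,0,.01,.01).ravel();print(n,'rail',l.round(3),k.min(0),k.max(0))
    if n=='top':
        for r in(152,208,264): u=l[2]+l[0]/l[1]*(r-l[3]); print(r,u,atz('top',(u,r),.205).round(3))
# timer
for n,im,c in(('top',a,(315,194)),('side',b,(299,254))):
    bx=(c[0]-22,c[1]-22,c[0]+22,c[1]+22)
    y=np.argwhere(seg(im,(20,120,90),(38,255,255),bx))[:,::-1]; print(n,'yellow',len(y),y.mean(0),atz(n,y.mean(0),.064).round(4))
    h=cv2.cvtColor(im,cv2.COLOR_BGR2HSV); m=((h[...,0]<8)|(h[...,0]>170))&(h[...,1]>100)&(h[...,2]>60)
    k=np.argwhere(m)[:,::-1]; k=k[(abs(k-c)<22).all(1)]; print('red',len(k),k.mean(0),atz(n,k.mean(0),.03).round(4))
    wm=seg(im,(0,0,150),(179,60,255),bx); k=np.argwhere(wm)[:,::-1]; wp=np.array([atz(n,q,.03)[:2] for q in k],np.float32)
    hull=cv2.convexHull(wp); print('circ',cv2.minEnclosingCircle(wp),cv2.fitEllipse(hull))
c1=a[135:265,105:245];c2=b[155:235,180:280]; c3=a[160:230,280:350]
z=lambda c:cv2.resize(c,(560,int(560*c.shape[0]/c.shape[1])),interpolation=cv2.INTER_CUBIC)
cv2.imwrite('pics/c1.png',np.hstack([cv2.resize(c1,(430,400),interpolation=2),cv2.resize(c3,(370,400),interpolation=2)]))
```

```text
binder ((0.5572468638420105, 0.031693316996097565), (0.19127152860164642, 0.20805791020393372), 1.316064476966858) 976 [[0.45899999141693115, 0.13300000131130219], [0.46399998664855957, -0.07500000298023224], [0.6549999713897705, -0.07000000029802322], [0.6499999761581421, 0.1379999965429306]]
top tab 135 [149 226] [164 238]
226 152 153 2; 227 150 155 6; 228 149 155 7; 229 149 159 10; 230 149 164 16; 231 149 164 16; 232 149 164 16; 233 149 164 16; 234 149 164 16; 235 149 160 12; 236 149 155 7; 237 149 154 6; 238 150 154 5; 
side tab 57 [190 171] [200 179]
171 197 197 1; 172 194 198 5; 173 192 198 7; 174 190 199 10; 175 190 198 9; 176 191 198 8; 177 191 199 7; 178 195 199 5; 179 196 200 5; 
top rail [ 3.80000e-02 -9.99000e-01  1.35142e+02  2.08012e+02] [128 150] [141 268]
152 137.26213 [0.693 0.155 0.205]
208 135.14265 [0.562 0.152 0.205]
264 133.0232 [0.436 0.149 0.205]
side rail [  0.938  -0.346 198.453 129.834] [155 110] [240 146]
top yellow 51 [319.90196078 186.74509804] [ 0.6408 -0.2916  0.064 ]
red 5 [332.2 198.4] [ 0.6149 -0.3298  0.03  ]
circ ((0.6275619268417358, -0.282735139131546), 0.08309397846460342) ((0.6272339820861816, -0.28700172901153564), (0.1311846673488617, 0.20184370875358582), 2.7350594997406006)
side yellow 31 [306.06451613 243.25806452] [ 0.639  -0.2913  0.064 ]
red 7 [305.         262.71428571] [ 0.6143 -0.3238  0.03  ]
circ ((0.6201714277267456, -0.2867134213447571), 0.0558871291577816) ((0.6206839084625244, -0.2868320345878601), (0.09906109422445297, 0.11219827830791473), 134.809814453125)
```

View pics/c1.png

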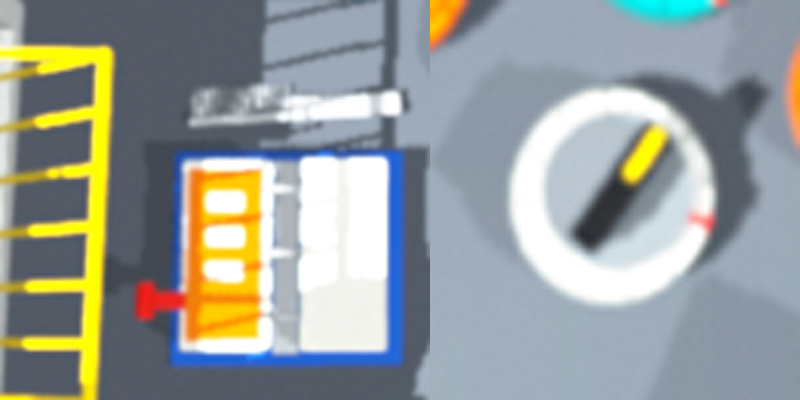

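The crop shows the tab barrel at image (152,232), clear to the right of the rail. The timer's yellow pointer is up and right, and its red mark is just right and below. Next a row planner and the triangulation.

```bash
cat >> h.py <<'E'
def tri(d):
    A=[];B=[]
    for n,uv in d.items():
        f,cx,cy,T=cal(n)
        r=T[:3,:3].T@np.array([(uv[0]-cx)/f,(uv[1]-cy)/f,1]); r/=np.linalg.norm(r); o=-T[:3,:3].T@T[:3,3]
        P=np.eye(3)-np.outer(r,r);A.append(P);B.append(P@o)
    return np.linalg.lstsq(np.vstack(A),np.hstack(B),rcond=None)[0]
def axes(yaw,lean):  # tool y along (cos yaw, sin yaw), z leaned towards tool x by lean (deg)
    r=R.from_matrix(np.array([[-np.sin(yaw),np.cos(yaw),0],[np.cos(yaw),np.sin(yaw),0],[0,0,-1]]).T)
    return r*R.from_euler('y',lean,degrees=True)
def plan(p,r,wps):  # wps: (pos,Rot,rows,grip)
    p=np.array(p,float)
    for q,rt,n,g in wps:
        dp=(np.array(q)-p)/n; dr=(rt*r.inv()).as_rotvec()/n
        rows=[]
        for i in range(n):
            t=np.r_[r.inv().apply(dp)*100,np.degrees(r.inv().apply(dr))]
            rows.append([round(float(v),2) for v in t[:3]]+[round(float(v),1) for v in t[3:]]+[g]); p=p+dp; r=R.from_rotvec(dr)*r
        for i in range(0,n,5): print(rows[i:i+5])
        print('--',np.round(q,3))
B=np.array([.5572,.0317,.04]); bx=np.array([-.023,1,0]); by=np.array([-1,-.023,0]); YAW=.023
def tabpos(a,r=.118): return B+.04*by+r*(np.cos(a)*bx+np.sin(a)*np.array([0,0,1]))
E
python3 - <<'E'
from h import *
print('tab tri',tri({'top':(152,232),'side':(194.5,175)}),atz('top',(152,232),.044),tabpos(0))
for c,uv in(('top',(152,232)),('side',(194.5,175))): print(c,proj(c,tabpos(0)),uv)
# timer circle by projecting model
print('timer px',proj('top',[.627,-.285,.03]),proj('side',[.627,-.285,.03]))
s=manip.get_state(); print(s['clock'])
r0=rot(s['ee_rot']); rt=axes(YAW,35); d=rt.apply([0,0,1]); T=tabpos(0)
print(d)
plan(s['position'],r0,[([.17,.549,.42],r0,5,-1),(T-.33*d+[0,0,.05],rt,20,-1),(T-.09*d,rt,10,-1)])
E
```

```text
tab tri [0.51331969 0.14883427 0.03576903] [0.51381458 0.14663014 0.044     ] [0.514486 0.14878  0.04    ]
top [151.53793906 231.78648966] (152, 232)
side [194.95818674 173.92021286] (194.5, 175)
timer px [315.49365456 193.57478759] [300.45669195 251.11472383]
1.2
[-0.01319109  0.57342473 -0.81915204]
[[0.01, -0.01, -3.61, 0.0, 0.0, 0.0, -1], [0.01, -0.01, -3.61, 0.0, 0.0, 0.0, -1], [0.01, -0.01, -3.61, 0.0, 0.0, 0.0, -1], [0.01, -0.01, -3.61, 0.0, 0.0, 0.0, -1], [0.01, -0.01, -3.61, 0.0, 0.0, 0.0, -1]]
-- [0.17  0.549 0.42 ]
[[-2.54, -2.3, 0.3, -1.1, 1.5, 3.5, -1], [-2.68, -2.15, 0.19, -1.1, 1.5, 3.5, -1], [-2.81, -1.98, 0.08, -1.1, 1.5, 3.5, -1], [-2.92, -1.81, -0.04, -1.1, 1.5, 3.5, -1], [-3.02, -1.63, -0.15, -1.1, 1.5, 3.5, -1]]
[[-3.11, -1.44, -0.26, -1.1, 1.5, 3.5, -1], [-3.18, -1.24, -0.37, -1.1, 1.5, 3.5, -1], [-3.24, -1.04, -0.47, -1.1, 1.5, 3.5, -1], [-3.28, -0.84, -0.58, -1.1, 1.5, 3.5, -1], [-3.31, -0.62, -0.68, -1.1, 1.5, 3.5, -1]]
[[-3.32, -0.41, -0.78, -1.1, 1.5, 3.5, -1], [-3.32, -0.19, -0.87, -1.1, 1.5, 3.5, -1], [-3.3, 0.02, -0.96, -1.1, 1.5, 3.5, -1], [-3.27, 0.24, -1.04, -1.1, 1.5, 3.5, -1], [-3.22, 0.46, -1.12, -1.1, 1.5, 3.5, -1]]
[[-3.15, 0.67, -1.2, -1.1, 1.5, 3.5, -1], [-3.07, 0.88, -1.26, -1.1, 1.5, 3.5, -1], [-2.98, 1.09, -1.32, -1.1, 1.5, 3.5, -1], [-2.87, 1.29, -1.38, -1.1, 1.5, 3.5, -1], [-2.75, 1.49, -1.43, -1.1, 1.5, 3.5, -1]]
-- [ 0.519 -0.04   0.36 ]
[[-0.29, -0.0, 2.81, 0.0, 0.0, -0.0, -1], [-0.29, -0.0, 2.81, 0.0, 0.0, -0.0, -1], [-0.29, -0.0, 2.81, 0.0, 0.0, -0.0, -1], [-0.29, -0.0, 2.81, 0.0, 0.0, -0.0, -1], [-0.29, -0.0, 2.81, 0.0, 0.0, -0.0, -1]]
[[-0.29, -0.0, 2.81, 0.0, 0.0, -0.0, -1], [-0.29, -0.0, 2.81, 0.0, 0.0, -0.0, -1], [-0.29, -0.0, 2.81, 0.0, 0.0, -0.0, -1], [-0.29, -0.0, 2.81, 0.0, 0.0, -0.0, -1], [-0.29, -0.0, 2.81, 0.0, 0.0, -0.0, -1]]
-- [0.516 0.097 0.114]
```

>>> {"api": "servo_tool", "payload": {"increments": [[0,0,-3.6,0,0,0,-1],[0,0,-3.6,0,0,0,-1],[0,0,-3.6,0,0,0,-1],[0,0,-3.6,0,0,0,-1],[0,0,-3.6,0,0,0,-1]], "squeeze": 40}}

```text
clock: 1.7
position: [0.1703, 0.549, 0.4209]
ee_rot: [0.0, 0.15, 0.989, 0.0]
contact_force: [0.1, 0.3, -0.8]
width: 0.0853
gripper_force: 0.0
```

>>> {"api": "servo_tool", "payload": {"increments": [[-2.5,-2.3,0.3,-1.1,1.5,3.5,-1],[-2.7,-2.2,0.2,-1.1,1.5,3.5,-1],[-2.8,-2,0.1,-1.1,1.5,3.5,-1],[-2.9,-1.8,0,-1.1,1.5,3.5,-1],[-3,-1.6,-0.2,-1.1,1.5,3.5,-1]]}}

```text
clock: 2.2
position: [0.2569, 0.4003, 0.4042]
ee_rot: [-0.057, 0.299, 0.951, 0.058]
contact_force: [0.3, 0.8, 0.4]
width: 0.0853
gripper_force: 0.0
```

>>> {"api": "servo_tool", "payload": {"increments": [[-3.1,-1.4,-0.3,-1.1,1.5,3.5,-1],[-3.2,-1.2,-0.4,-1.1,1.5,3.5,-1],[-3.2,-1,-0.5,-1.1,1.5,3.5,-1],[-3.3,-0.8,-0.6,-1.1,1.5,3.5,-1],[-3.3,-0.6,-0.7,-1.1,1.5,3.5,-1]]}}

```text
clock: 2.7
position: [0.3446, 0.2538, 0.3913]
ee_rot: [-0.113, 0.438, 0.885, 0.113]
contact_force: [1.1, -0.3, 0.5]
width: 0.0855
gripper_force: 0.0
```

>>> {"api": "servo_tool", "payload": {"increments": [[-3.3,-0.4,-0.8,-1.1,1.5,3.5,-1],[-3.3,-0.2,-0.9,-1.1,1.5,3.5,-1],[-3.3,0,-1,-1.1,1.5,3.5,-1],[-3.3,0.2,-1,-1.1,1.5,3.5,-1],[-3.2,0.5,-1.1,-1.1,1.5,3.5,-1]]}}

```text
clock: 3.2
position: [0.4302, 0.1054, 0.3769]
ee_rot: [-0.165, 0.564, 0.792, 0.165]
contact_force: [0.7, 0.0, 0.6]
width: 0.0853
gripper_force: 0.0
```

>>> {"api": "servo_tool", "payload": {"increments": [[-3.2,0.7,-1.2,-1.1,1.5,3.5,-1],[-3.1,0.9,-1.3,-1.1,1.5,3.5,-1],[-3,1.1,-1.3,-1.1,1.5,3.5,-1],[-2.9,1.3,-1.4,-1.1,1.5,3.5,-1],[-2.7,1.5,-1.4,-1.1,1.5,3.5,-1]]}}

```text
clock: 3.7
position: [0.5166, -0.0438, 0.3619]
ee_rot: [-0.212, 0.673, 0.676, 0.212]
contact_force: [1.1, 0.5, -0.5]
width: 0.0854
gripper_force: 0.0
```

Run:
```python
from h import *
s=manip.get_state(); r0=rot(s['ee_rot']); rt=axes(YAW,35); d=rt.apply([0,0,1]); T=tabpos(0); T[2]-=.001
print(s['qpos'])
plan(s['position'],r0,[(T-.09*d,rt,10,-1),(T+.013*d,rt,5,-1)])
```

```text
[-0.56772784  0.24735018  1.40129851  0.51913996  1.81767244 -0.52592388]
[[-0.27, -0.0, 2.85, 0.1, 0.0, -0.1, -1], [-0.27, -0.0, 2.85, 0.1, 0.0, -0.1, -1], [-0.27, 0.0, 2.85, 0.1, 0.0, -0.1, -1], [-0.27, 0.0, 2.85, 0.1, 0.0, -0.1, -1], [-0.27, 0.01, 2.85, 0.1, 0.0, -0.1, -1]]
[[-0.27, 0.01, 2.85, 0.1, 0.0, -0.1, -1], [-0.27, 0.01, 2.85, 0.1, 0.0, -0.1, -1], [-0.27, 0.01, 2.85, 0.1, 0.0, -0.1, -1], [-0.27, 0.02, 2.85, 0.1, 0.0, -0.1, -1], [-0.27, 0.02, 2.85, 0.1, 0.0, -0.1, -1]]
-- [0.516 0.097 0.113]
[[0.0, 0.0, 2.06, 0.0, 0.0, -0.0, -1], [0.0, 0.0, 2.06, 0.0, 0.0, -0.0, -1], [0.0, 0.0, 2.06, 0.0, 0.0, -0.0, -1], [0.0, 0.0, 2.06, 0.0, 0.0, -0.0, -1], [0.0, 0.0, 2.06, 0.0, 0.0, -0.0, -1]]
-- [0.514 0.156 0.028]
```

>>> {"api": "servo_tool", "payload": {"increments": [[-0.27,0,2.85,0.1,0,-0.1,-1],[-0.27,0,2.85,0.1,0,-0.1,-1],[-0.27,0,2.85,0.1,0,-0.1,-1],[-0.27,0,2.85,0.1,0,-0.1,-1],[-0.27,0,2.85,0.1,0,-0.1,-1]]}}

```text
clock: 4.2
position: [0.5152, 0.0285, 0.2365]
ee_rot: [-0.214, 0.669, 0.681, 0.209]
contact_force: [-0.1, 0.3, -0.1]
width: 0.0855
gripper_force: 0.0
```

>>> {"api": "servo_tool", "payload": {"increments": [[-0.27,0,2.85,0.1,0,-0.1,-1],[-0.27,0,2.85,0.1,0,-0.1,-1],[-0.27,0,2.85,0.1,0,-0.1,-1],[-0.27,0,2.85,0.1,0,-0.1,-1],[-0.27,0,2.85,0.1,0,-0.1,-1]]}}

```text
clock: 4.7
position: [0.5134, 0.0989, 0.1119]
ee_rot: [-0.216, 0.664, 0.685, 0.207]
contact_force: [0.2, 0.7, -0.0]
width: 0.0856
gripper_force: 0.0
```

>>> {"api": "servo_tool", "payload": {"increments": [[0,0,2,0,0,0,-1],[0,0,2,0,0,0,-1],[0,0,2,0,0,0,-1],[0,0,2,0,0,0,-1],[0,0,2,0,0,0,-1]]}}

```text
clock: 5.2
position: [0.5115, 0.1559, 0.0301]
ee_rot: [-0.216, 0.664, 0.685, 0.207]
contact_force: [-0.9, 0.6, -0.2]
width: 0.0856
gripper_force: 0.0
```

Run:
```python
from h import *
a=snap('top','t1.png'); b=snap('side','s1.png')
cv2.imwrite('pics/c2.png',np.hstack([cv2.resize(a[190:270,110:210],(400,320),interpolation=2),cv2.resize(b[130:210,150:250],(400,320),interpolation=2)])[:,:,::-1])
```

```text
(no output)
```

View pics/c2.png

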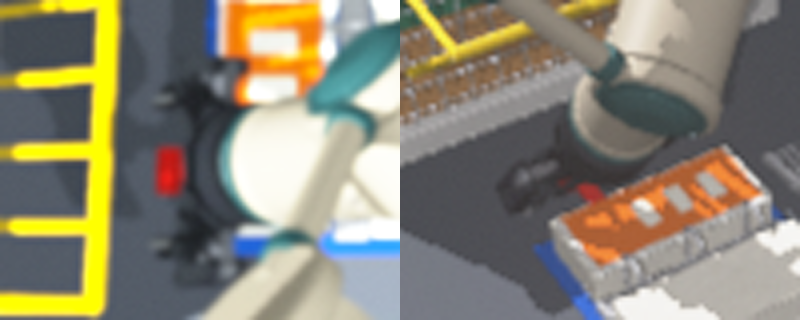

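The tab sits midway between the open fingers (crop left, rows ~100 and ~245, tab ~170). Closing now.

>>> {"api": "servo_tool", "payload": {"increments": [[0,0,0,0,0,0,1],[0,0,0,0,0,0,1],[0,0,0,0,0,0,1],[0,0,0,0,0,0,1],[0,0,0,0,0,0,1]], "squeeze": 30}}

```text
clock: 5.8
position: [0.5122, 0.1551, 0.0315]
ee_rot: [-0.215, 0.665, 0.685, 0.208]
contact_force: [0.7, -2.3, 3.1]
width: 0.0295
gripper_force: 33.1
```

>>> {"api": "servo_tool", "payload": {"increments": [[0,0,0,0,0,0,1],[0,0,0,0,0,0,1],[0,0,0,0,0,0,1],[0,0,0,0,0,0,1],[0,0,0,0,0,0,1]]}}

```text
clock: 6.3
position: [0.5122, 0.1551, 0.0314]
ee_rot: [-0.215, 0.665, 0.685, 0.208]
contact_force: [1.1, -4.0, 5.7]
width: 0.0293
gripper_force: 33.4
```

Run:
```python
from h import *
s=manip.get_state(); r0=rot(s['ee_rot']); print(s['width'],s['gripper_force'],s['contact_force'],s['qpos'])
# arc: grasp offset assumed constant along tool z
g=.011; P0=s['position']-g*r0.apply([0,0,1]); print('grasp',P0,tabpos(0))
th0=0; n=30; p=s['position'];r=r0; lean0=35
off=P0-tabpos(0)
w=[]
for i in range(1,7):
    a=np.pi*i/6; l=max(35-12*i,-0) if i<4 else 0
    rt=axes(YAW,l); d=rt.apply([0,0,1])
    o=off if i<2 else off*[1,0,0]
    w.append((a,l))
rows=[]
for k in range(1,31):
    a=np.pi*k/30; l=max(0,35-35*k/18.); rt=axes(YAW,l); q=tabpos(a)+off*[1,0,0]+r0.inv().apply(off)[2]*0+g*rt.apply([0,0,1])
    dr=np.degrees((r.inv()*rt).as_rotvec()); t=r.inv().apply(q-p)*100; rows.append([round(float(v),2) for v in t]+[round(float(v),1) for v in dr]+[1]); p=q;r=rt
    if k%5==0: print(rows[-5:],q.round(3))
```

```text
0.02930529225641675 33.4014630317688 [ 1.11799706 -4.00521505  5.71292335] [-0.22654956  0.49668346  1.96912605  0.72144884  0.9894179  -0.75922204]
grasp [0.51239037 0.14881401 0.04043409] [0.514486 0.14878  0.04    ]
[[0.59, 0.0, -1.02, -0.3, -1.8, 0.3, 1], [0.47, -0.0, -1.13, 0.0, -1.9, -0.0, 1], [0.31, -0.0, -1.19, 0.0, -1.9, 0.0, 1], [0.14, -0.0, -1.22, 0.0, -1.9, 0.0, 1], [-0.03, -0.0, -1.24, 0.0, -1.9, 0.0, 1]] [0.513 0.138 0.089]
[[-0.2, -0.0, -1.22, 0.0, -1.9, -0.0, 1], [-0.37, -0.0, -1.19, -0.0, -1.9, 0.0, 1], [-0.53, -0.0, -1.13, 0.0, -1.9, -0.0, 1], [-0.68, -0.0, -1.05, 0.0, -1.9, -0.0, 1], [-0.82, -0.0, -0.95, -0.0, -1.9, 0.0, 1]] [0.514 0.093 0.132]
[[-0.95, -0.0, -0.84, 0.0, -1.9, 0.0, 1], [-1.05, -0.0, -0.7, 0.0, -1.9, 0.0, 1], [-1.14, -0.0, -0.56, 0.0, -1.9, -0.0, 1], [-1.21, -0.0, -0.4, 0.0, -1.9, 0.0, 1], [-1.25, -0.0, -0.23, 0.0, -1.9, 0.0, 1]] [0.515 0.032 0.147]
[[-1.27, -0.0, -0.06, 0.0, -1.9, -0.0, 1], [-1.27, -0.0, 0.11, 0.0, -1.9, 0.0, 1], [-1.24, -0.0, 0.28, 0.0, -1.9, 0.0, 1], [-1.15, -0.0, 0.44, 0.0, 0.0, 0.0, 1], [-1.1, -0.0, 0.56, 0.0, 0.0, 0.0, 1]] [ 0.516 -0.028  0.131]
[[-1.04, -0.0, 0.67, 0.0, 0.0, 0.0, 1], [-0.96, -0.0, 0.78, 0.0, 0.0, 0.0, 1], [-0.87, -0.0, 0.87, 0.0, 0.0, 0.0, 1], [-0.78, -0.0, 0.96, 0.0, 0.0, 0.0, 1], [-0.67, -0.0, 1.04, 0.0, 0.0, 0.0, 1]] [ 0.517 -0.071  0.088]
[[-0.56, -0.0, 1.1, 0.0, 0.0, 0.0, 1], [-0.44, -0.0, 1.15, 0.0, 0.0, 0.0, 1], [-0.32, -0.0, 1.19, 0.0, 0.0, 0.0, 1], [-0.19, -0.0, 1.22, 0.0, 0.0, 0.0, 1], [-0.06, -0.0, 1.23, 0.0, 0.0, 0.0, 1]] [ 0.518 -0.087  0.029]
```

Run:
```python
from h import *
s=manip.get_state(); r=rot(s['ee_rot']); p=s['position'];g=.011
offx=np.array([-.002,0,0]); rows=[]
for k in range(1,31):
    a=np.pi*k/30; l=35-35*np.clip((k-7)/15,0,1); rt=axes(YAW,l); q=tabpos(a)+offx+g*rt.apply([0,0,1])
    dr=np.degrees((r.inv()*rt).as_rotvec()); t=r.inv().apply(q-p)*100; rows.append([round(float(v),2) for v in t]+[round(float(v),1) for v in dr]+[1]); p=q;r=rt
    if k%5==0: print(rows[-5:],q.round(3))
```

```text
[[0.63, 0.01, -1.02, -0.3, 0.2, 0.3, 1], [0.54, -0.0, -1.11, 0.0, 0.0, 0.0, 1], [0.42, -0.0, -1.16, 0.0, 0.0, 0.0, 1], [0.3, -0.0, -1.2, 0.0, 0.0, 0.0, 1], [0.17, -0.0, -1.22, 0.0, 0.0, 0.0, 1]] [0.513 0.139 0.09 ]
[[0.04, -0.0, -1.23, 0.0, 0.0, 0.0, 1], [-0.09, -0.0, -1.23, 0.0, 0.0, 0.0, 1], [-0.26, -0.0, -1.22, 0.0, -2.3, 0.0, 1], [-0.43, -0.0, -1.17, 0.0, -2.3, -0.0, 1], [-0.6, -0.0, -1.1, -0.0, -2.3, -0.0, 1]] [0.514 0.095 0.132]
[[-0.75, -0.0, -1.01, 0.0, -2.3, 0.0, 1], [-0.89, -0.0, -0.9, 0.0, -2.3, 0.0, 1], [-1.01, -0.0, -0.77, 0.0, -2.3, -0.0, 1], [-1.11, -0.0, -0.62, 0.0, -2.3, 0.0, 1], [-1.19, -0.0, -0.46, 0.0, -2.3, -0.0, 1]] [0.515 0.034 0.147]
[[-1.25, -0.0, -0.29, 0.0, -2.3, -0.0, 1], [-1.28, -0.0, -0.11, -0.0, -2.3, 0.0, 1], [-1.28, -0.0, 0.07, 0.0, -2.3, 0.0, 1], [-1.25, -0.0, 0.25, 0.0, -2.3, -0.0, 1], [-1.21, -0.0, 0.42, 0.0, -2.3, 0.0, 1]] [ 0.517 -0.027  0.131]
[[-1.13, -0.0, 0.59, -0.0, -2.3, 0.0, 1], [-1.04, -0.0, 0.74, 0.0, -2.3, -0.0, 1], [-0.87, -0.0, 0.87, 0.0, 0.0, 0.0, 1], [-0.78, -0.0, 0.96, 0.0, 0.0, 0.0, 1], [-0.67, -0.0, 1.04, 0.0, 0.0, 0.0, 1]] [ 0.518 -0.071  0.088]
[[-0.56, -0.0, 1.1, 0.0, 0.0, 0.0, 1], [-0.44, -0.0, 1.15, 0.0, 0.0, 0.0, 1], [-0.32, -0.0, 1.19, 0.0, 0.0, 0.0, 1], [-0.19, -0.0, 1.22, 0.0, 0.0, 0.0, 1], [-0.06, -0.0, 1.23, 0.0, 0.0, 0.0, 1]] [ 0.518 -0.087  0.029]
```

>>> {"api": "servo_tool", "payload": {"increments": [[0.6,0,-1,-0.3,0.2,0.3,1],[0.54,0,-1.1,0,0,0,1],[0.42,0,-1.16,0,0,0,1],[0.3,0,-1.2,0,0,0,1],[0.17,0,-1.22,0,0,0,1]]}}

```text
clock: 6.8
position: [0.5125, 0.1392, 0.0902]
ee_rot: [-0.215, 0.667, 0.682, 0.21]
contact_force: [5.5, -0.0, -4.0]
width: 0.0293
gripper_force: 31.8
```

>>> {"api": "servo_tool", "payload": {"increments": [[0.04,0,-1.23,0,0,0,1],[-0.09,0,-1.23,0,0,0,1],[-0.26,0,-1.22,0,-2.3,0,1],[-0.43,0,-1.17,0,-2.3,0,1],[-0.6,0,-1.1,0,-2.3,0,1]]}}

```text
clock: 7.3
position: [0.5136, 0.0948, 0.1325]
ee_rot: [-0.173, 0.678, 0.694, 0.169]
contact_force: [5.8, 1.3, -3.1]
width: 0.0297
gripper_force: 31.0
```

Forces are low and the grip is held.

>>> {"api": "servo_tool", "payload": {"increments": [[-0.75,0,-1.01,0,-2.3,0,1],[-0.89,0,-0.9,0,-2.3,0,1],[-1.01,0,-0.77,0,-2.3,0,1],[-1.11,0,-0.62,0,-2.3,0,1],[-1.19,0,-0.46,0,-2.3,0,1]]}}

```text
clock: 7.8
position: [0.515, 0.0347, 0.148]
ee_rot: [-0.103, 0.692, 0.707, 0.101]
contact_force: [4.7, 2.4, -0.1]
width: 0.0296
gripper_force: 31.0
```

>>> {"api": "servo_tool", "payload": {"increments": [[-1.25,0,-0.29,0,-2.3,0,1],[-1.28,0,-0.11,0,-2.3,0,1],[-1.28,0,0.07,0,-2.3,0,1],[-1.25,0,0.25,0,-2.3,0,1],[-1.21,0,0.42,0,-2.3,0,1]]}}

```text
clock: 8.3
position: [0.5166, -0.0277, 0.1319]
ee_rot: [-0.031, 0.698, 0.715, 0.031]
contact_force: [4.0, -0.3, 3.5]
width: 0.0293
gripper_force: 32.6
```

>>> {"api": "servo_tool", "payload": {"increments": [[-1.13,0,0.59,0,-2.3,0,1],[-1.04,0,0.74,0,-2.3,0,1],[-0.87,0,0.87,0,0,0,1],[-0.78,0,0.96,0,0,0,1],[-0.67,0,1.04,0,0,0,1]]}}

```text
clock: 8.8
position: [0.5177, -0.0725, 0.0879]
ee_rot: [-0.002, 0.699, 0.716, 0.002]
contact_force: [3.3, -3.5, 5.0]
width: 0.0294
gripper_force: 37.9
```

>>> {"api": "servo_tool", "payload": {"increments": [[-0.56,0,1.1,0,0,0,1],[-0.44,0,1.15,0,0,0,1],[-0.32,0,1.19,0,0,0,1],[-0.19,0,1.1,0,0,0,1],[0,0,0.6,0,0,0,1]]}}

```text
clock: 9.3
position: [0.5181, -0.0879, 0.0354]
ee_rot: [-0.001, 0.698, 0.716, 0.002]
contact_force: [3.2, -7.5, 3.2]
width: 0.0292
gripper_force: 40.7
```

Run:
```python
from h import *
s=manip.get_state(); print(s['width'],s['gripper_force'],s['contact_force'],s['qpos'],s['position'],tabpos(np.pi))
a=snap('top','t2.png'); b=snap('side','s2.png')
cv2.imwrite('pics/c3.png',np.hstack([cv2.resize(a[160:280,150:270],(400,400),interpolation=2),cv2.resize(b[130:250,170:290],(400,400),interpolation=2)])[:,:,::-1])
```

```text
0.029178479092017175 40.73194205760956 [ 3.16731691 -7.519154    3.22685873] [-0.303531    0.40134035  1.89469796  0.00600067  0.8465973  -0.33217108] [ 0.51810638 -0.08787222  0.03544444] [ 0.519914 -0.08722   0.04    ]
```

View pics/c3.png

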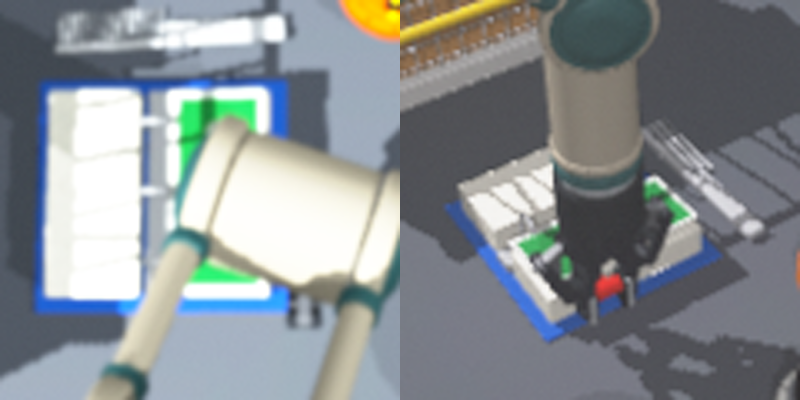

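Green face up, nearly flat. Lower the last few mm until it rests, then release gently.

>>> {"api": "servo_tool", "payload": {"increments": [[0.1,0,0.2,0,0,0,1],[0,0,0.2,0,0,0,1],[0,0,0.2,0,0,0,1],[0,0,0.1,0,0,0,1],[0,0,0,0,0,0,1]]}}

```text
clock: 9.9
position: [0.5181, -0.0877, 0.029]
ee_rot: [-0.001, 0.698, 0.716, 0.001]
contact_force: [2.0, -11.5, 2.0]
width: 0.0291
gripper_force: 40.8
```

>>> {"api": "servo_tool", "payload": {"increments": [[0,0,0,0,0,0,0],[0,0,0,0,0,0,0],[0,0,0,0,0,0,0],[0,0,0,0,0,0,-0.5],[0,0,0,0,0,0,-0.5]]}}

```text
clock: 10.4
position: [0.5163, -0.0837, 0.0272]
ee_rot: [-0.005, 0.699, 0.716, 0.002]
contact_force: [-0.0, 0.0, 0.1]
width: 0.064
gripper_force: 0.0
```

>>> {"api": "servo_tool", "payload": {"increments": [[0,0,-2,0,0,0,-1],[0,0,-4,0,0,0,-1],[0,0,-5,0,0,0,-1],[0,0,-5,0,0,0,-1],[0,0,-5,0,0,0,-1]]}}

```text
clock: 10.9
position: [0.5167, -0.0856, 0.2391]
ee_rot: [-0.005, 0.699, 0.716, 0.002]
contact_force: [1.9, -0.2, 0.5]
width: 0.0855
gripper_force: 0.0
```

Run:
```python
from h import *
from scipy.optimize import minimize
snap('top','t3.png'); snap('side','s3.png')
res={}
for fn in('0','3'):
  C={}
  for n in('top','side'):
    im=cv2.imread(f'pics/{n[0]}{fn}.png'); hsv=cv2.cvtColor(im,cv2.COLOR_BGR2HSV).astype(float)
    wh=cv2.GaussianBlur(((hsv[...,2]>170)&(hsv[...,1]<40)).astype(np.float32),(3,3),0)
    th=np.linspace(0,2*np.pi,72,endpoint=False)
    f,cx,cy,T=cal(n)
    def sc(c):
        def samp(r):
            P=np.c_[c[0]+r*np.cos(th),c[1]+r*np.sin(th),np.full(72,.03)]@T[:3,:3].T+T[:3,3]
            uv=np.c_[cx+f*P[:,0]/P[:,2],cy+f*P[:,1]/P[:,2]].astype(np.float32)
            return cv2.remap(wh,uv[:,:1],uv[:,1:],1).mean()
        return -(samp(.0445)+.5*samp(.042)+.5*samp(.047)-samp(.055)*.6-samp(.034)*.6)
    g=[(sc((x,y)),x,y) for x in np.arange(.605,.65,.001) for y in np.arange(-.31,-.265,.001)]
    b=min(g); c=np.array(b[1:]); C[n]=c
    # bar: dark/yellow px near centre at z .064
    bx=proj(n,[*c,.05]); Y,X=np.mgrid[:384,:512]; near=np.hypot(X-bx[0],Y-bx[1])<20
    y=near&(hsv[...,0]>18)&(hsv[...,0]<40)&(hsv[...,1]>120)&(hsv[...,2]>80)
    ky=np.argwhere(y)[:,::-1]; W=np.array([atz(n,k,.064)[:2] for k in ky])
    if len(W):
        u,sv,v=np.linalg.svd(W-W.mean(0)); v=v[0]*np.sign(v[0]@(W.mean(0)-c))
        print(fn,n,b,'yellow',W.mean(0).round(4),'lineang',np.degrees(np.arctan2(v[1],v[0])).round(1),'ctr ang',np.degrees(np.arctan2(*(W.mean(0)-c)[::-1])).round(1),np.linalg.norm(W.mean(0)-c).round(4))
    rd=near&((hsv[...,0]<10)|(hsv[...,0]>168))&(hsv[...,1]>60)&(hsv[...,2]>60); k=np.argwhere(rd)[:,::-1]
    if len(k):
        M=atz(n,k.mean(0),.03)[:2]; print('  red',len(k),M.round(4),np.degrees(np.arctan2(*(M-c)[::-1])).round(1),np.linalg.norm(M-c).round(4))
```

```text
0 top (np.float32(-1.1943414), np.float64(0.628), np.float64(-0.27999999999999997)) yellow [ 0.6408 -0.2916] lineang -34.8 ctr ang -42.0 0.0173
  red 12 [ 0.6148 -0.3281] -105.3 0.0499
0 side (np.float32(-1.1367491), np.float64(0.626), np.float64(-0.282)) yellow [ 0.639  -0.2912] lineang -49.1 ctr ang -35.5 0.0159
  red 11 [ 0.6143 -0.3235] -105.8 0.0431
3 top (np.float32(-1.2700472), np.float64(0.627), np.float64(-0.27999999999999997)) yellow [ 0.6406 -0.2914] lineang -34.4 ctr ang -40.1 0.0177
  red 14 [ 0.6154 -0.3277] -103.7 0.0491
3 side (np.float32(-1.1779678), np.float64(0.626), np.float64(-0.282)) yellow [ 0.639  -0.2912] lineang -49.1 ctr ang -35.5 0.0159
  red 11 [ 0.6143 -0.3235] -105.8 0.0431
```

Run:
```python
from h import *
s=manip.get_state(); r0=rot(s['ee_rot']); rt=axes(np.radians(53),0)
plan(s['position'],r0,[([.6265,-.281,.17],rt,10,-.3),([.6265,-.281,.049],rt,5,-.3)])
```

```text
[[-1.97, 1.0, 0.75, 0.1, 0.0, -5.2, -0.3], [-2.05, 0.82, 0.75, 0.1, 0.0, -5.2, -0.3], [-2.12, 0.63, 0.75, 0.1, 0.0, -5.2, -0.3], [-2.16, 0.44, 0.75, 0.1, 0.0, -5.2, -0.3], [-2.19, 0.24, 0.75, 0.1, 0.0, -5.2, -0.3]]
[[-2.21, 0.05, 0.74, 0.1, 0.0, -5.2, -0.3], [-2.2, -0.15, 0.74, 0.1, 0.0, -5.2, -0.3], [-2.18, -0.35, 0.74, 0.1, 0.0, -5.2, -0.3], [-2.14, -0.54, 0.75, 0.1, 0.0, -5.2, -0.3], [-2.08, -0.73, 0.75, 0.1, 0.0, -5.2, -0.3]]
-- [ 0.626 -0.281  0.17 ]
[[0.0, -0.0, 2.42, 0.0, 0.0, 0.0, -0.3], [0.0, -0.0, 2.42, 0.0, 0.0, 0.0, -0.3], [0.0, -0.0, 2.42, 0.0, 0.0, 0.0, -0.3], [0.0, -0.0, 2.42, 0.0, 0.0, 0.0, -0.3], [0.0, -0.0, 2.42, 0.0, 0.0, 0.0, -0.3]]
-- [ 0.626 -0.281  0.049]
```

>>> {"api": "servo_tool", "payload": {"increments": [[-1.97,1,0.75,0.1,0,-5.2,-0.3],[-2.05,0.82,0.75,0.1,0,-5.2,-0.3],[-2.12,0.63,0.75,0.1,0,-5.2,-0.3],[-2.16,0.44,0.75,0.1,0,-5.2,-0.3],[-2.19,0.24,0.75,0.1,0,-5.2,-0.3]]}}

```text
clock: 11.5
position: [0.5693, -0.1831, 0.1971]
ee_rot: [-0.008, 0.518, 0.855, 0.0]
contact_force: [0.3, -0.3, 0.2]
width: 0.0553
gripper_force: 0.0
```

>>> {"api": "servo_tool", "payload": {"increments": [[-2.21,0.05,0.74,0.1,0,-5.2,-0.3],[-2.2,-0.15,0.74,0.1,0,-5.2,-0.3],[-2.18,-0.35,0.74,0.1,0,-5.2,-0.3],[-2.14,-0.54,0.75,0.1,0,-5.2,-0.3],[-2.08,-0.73,0.75,0.1,0,-5.2,-0.3]]}}

```text
clock: 12.0
position: [0.6219, -0.2796, 0.1584]
ee_rot: [-0.01, 0.312, 0.95, -0.002]
contact_force: [0.7, -0.0, -0.9]
width: 0.0553
gripper_force: 0.0
```

Run:
```python
from h import *
s=manip.get_state(); r0=rot(s['ee_rot']); rt=axes(np.radians(53),0); print(s['position'],s['qpos'],s['width'])
plan(s['position'],r0,[([.6265,-.281,.049],rt,5,-.3)])
a=snap('top','t4.png'); b=snap('side','s4.png')
cv2.imwrite('pics/c4.png',np.hstack([cv2.resize(a[140:260,150:270],(400,400),interpolation=2),cv2.resize(b[190:290,250:350],(400,400),interpolation=2)])[:,:,::-1])
```

```text
[ 0.6218563  -0.27962554  0.15842915] [-0.52069017  0.49312864  1.36333094 -0.00758505  1.30351851 -1.45395854] 0.05527896235104278
[[-0.13, 0.05, 2.19, -0.1, -0.2, 0.1, -0.3], [-0.12, 0.05, 2.19, -0.1, -0.2, 0.1, -0.3], [-0.11, 0.05, 2.19, -0.1, -0.2, 0.1, -0.3], [-0.11, 0.04, 2.19, -0.1, -0.2, 0.1, -0.3], [-0.1, 0.04, 2.19, -0.1, -0.2, 0.1, -0.3]]
-- [ 0.626 -0.281  0.049]
```

View pics/c4.png

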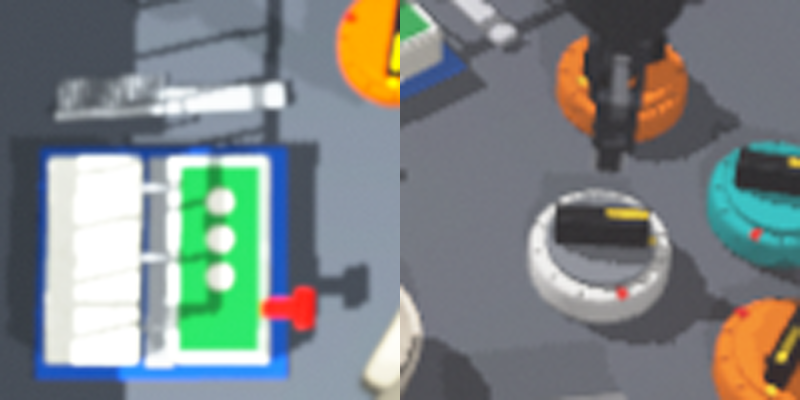

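The card lies flat, green up. The timer is undisturbed, with its bar clear below the fingers. Descending and gripping.

>>> {"api": "servo_tool", "payload": {"increments": [[-0.13,0.05,2.2,-0.1,-0.2,0.1,-0.3],[-0.12,0.05,2.2,-0.1,-0.2,0.1,-0.3],[-0.11,0.05,2.2,-0.1,-0.2,0.1,-0.3],[-0.11,0.04,2.2,-0.1,-0.2,0.1,-0.3],[-0.1,0.04,2,-0.1,-0.2,0.1,-0.3]]}}

```text
clock: 12.6
position: [0.6259, -0.2794, 0.0506]
ee_rot: [0.0, 0.319, 0.948, -0.0]
contact_force: [-0.8, 0.3, -0.9]
width: 0.0558
gripper_force: 0.0
```

>>> {"api": "servo_tool", "payload": {"increments": [[0,0,0,0,0,0,0.2],[0,0,0,0,0,0,1],[0,0,0,0,0,0,1],[0,0,0,0,0,0,1],[0,0,0,0,0,0,1]], "squeeze": 60}}

```text
clock: 13.1
position: [0.6272, -0.2811, 0.0532]
ee_rot: [0.002, 0.318, 0.948, -0.001]
contact_force: [-0.8, 0.1, 1.2]
width: 0.0149
gripper_force: 63.4
```

>>> {"api": "servo_tool", "payload": {"increments": [[0,0,0.1,0,0,0,1],[0,0,0.1,0,0,0,1],[0,0,0,0,0,0,1],[0,0,0,0,0,0,1],[0,0,0,0,0,0,1]]}}

```text
clock: 13.6
position: [0.6273, -0.2811, 0.0531]
ee_rot: [0.002, 0.318, 0.948, -0.001]
contact_force: [-3.0, 1.1, 10.5]
width: 0.0144
gripper_force: 64.7
```

>>> {"api": "servo_tool", "payload": {"increments": [[0,0,-0.04,0,0,3,1],[0,0,0,0,0,5,1],[0,0,0,0,0,5,1],[0,0,0,0,0,5,1],[0,0,0,0,0,5,1]]}}

```text
clock: 14.1
position: [0.6274, -0.2809, 0.0531]
ee_rot: [0.002, 0.502, 0.865, -0.0]
contact_force: [-2.4, 2.0, 9.0]
width: 0.0146
gripper_force: 64.5
```

>>> {"api": "servo_tool", "payload": {"increments": [[0,0,0,0,0,5,1],[0,0,0,0,0,5,1],[0,0,0,0,0,5,1],[0,0,0,0,0,5,1],[0,0,0,0,0,5,1]]}}

```text
clock: 14.6
position: [0.6277, -0.2809, 0.0531]
ee_rot: [0.002, 0.678, 0.735, 0.0]
contact_force: [-2.0, 0.8, 9.9]
width: 0.0145
gripper_force: 64.4
```

>>> {"api": "servo_tool", "payload": {"increments": [[0,0,0,0,0,5,1],[0,0,0,0,0,5,1],[0,0,0,0,0,5,1],[0,0,0,0,0,3.5,1],[0,0,0,0,0,0,1]]}}

```text
clock: 15.1
position: [0.6279, -0.2809, 0.0531]
ee_rot: [0.003, 0.786, 0.618, 0.001]
contact_force: [-1.8, 1.6, 8.4]
width: 0.0143
gripper_force: 64.4
```

Run:
```python
from h import *
s=manip.get_state(); z=rot(s['ee_rot']).apply([1,0,0]); print(s['moment'],s['contact_force'],'tool x ang',np.degrees(np.arctan2(z[1],z[0])))
b=snap('side','s5.png'); a=snap('top','t5.png')
hsv=cv2.cvtColor(b,cv2.COLOR_RGB2HSV).astype(float); c=np.array([.6268,-.281]); bx=proj('side',[*c,.05]); Y,X=np.mgrid[:384,:512]; near=np.hypot(X-bx[0],Y-bx[1])<20
k=np.argwhere(near&((hsv[...,0]<10)|(hsv[...,0]>168))&(hsv[...,1]>60)&(hsv[...,2]>60))[:,::-1]; M=atz('side',k.mean(0),.03)[:2]; print(len(k),M)
cv2.imwrite('pics/c5.png',cv2.resize(b[190:290,250:350],(500,500),interpolation=2)[:,:,::-1])
```

```text
[ 0.21251594  0.37530655 -0.13175923] [-1.75162436  1.55830487  8.36107084] tool x ang 76.2909606347597
12 [ 0.61401871 -0.32311052]
```

View pics/c5.png

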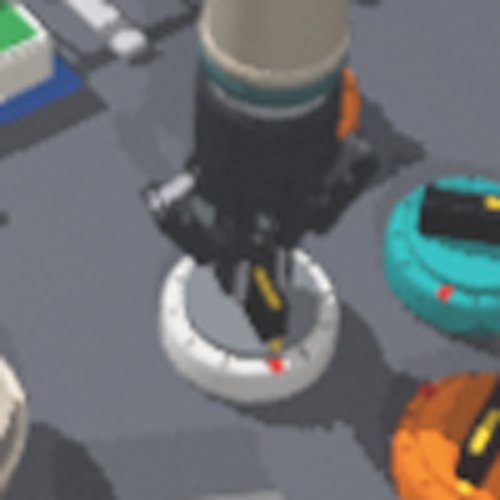

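The pointer lines up with the red mark (yellow tip at ~(275,345), red at ~(277,366)), and the mark hasn't moved. Unload the press, release and rise.

>>> {"api": "servo_tool", "payload": {"increments": [[0,0,-0.1,0,0,0,1],[0,0,-0.06,0,0,0,1],[0,0,0,0,0,0,0.2],[0,0,0,0,0,0,-0.3],[0,0,0,0,0,0,-0.3]]}}

```text
clock: 15.7
position: [0.6266, -0.2809, 0.0515]
ee_rot: [0.001, 0.786, 0.618, -0.0]
contact_force: [-0.7, 0.4, -0.6]
width: 0.0555
gripper_force: 0.0
```

>>> {"api": "servo_tool", "payload": {"increments": [[0,0,0,0,0,0,-0.3],[0,0,-1,0,0,0,-0.3],[0,0,-2,0,0,0,-0.3],[0,0,-4,0,0,0,-0.3],[0,0,-4,0,0,0,-0.3]]}}

```text
clock: 16.2
position: [0.6263, -0.2805, 0.1631]
ee_rot: [0.001, 0.786, 0.618, -0.0]
contact_force: [0.1, -0.1, -0.0]
width: 0.0558
gripper_force: 0.0
```

>>> {"api": "servo_tool", "payload": {"increments": [[0,0,-4,0,0,0,-0.3],[3,0,0,0,0,0,-0.3],[3,0,0,0,0,0,-0.3],[3,0,0,0,0,0,-0.3],[0,0,0,0,0,0,-0.3]]}}

```text
clock: 16.7
position: [0.6486, -0.1893, 0.203]
ee_rot: [0.001, 0.785, 0.62, 0.001]
contact_force: [-0.1, -0.6, 0.2]
width: 0.0557
gripper_force: 0.0
```

Run:
```python
from h import *
s=manip.get_state(); print(s['clock'],s['position'],s['contact_force'],s['qd'].round(3))
b=snap('side','s6.png'); a=snap('top','t6.png')
cv2.imwrite('pics/c6.png',np.hstack([cv2.resize(b[190:290,250:350],(400,400),interpolation=2),cv2.resize(a[150:290,150:400],(400,400),interpolation=2)])[:,:,::-1])
```

```text
16.7 [ 0.64859517 -0.18925027  0.20303584] [-0.07741291 -0.61725166  0.17674532] [-0.044  0.01  -0.007 -0.064 -0.011 -0.027]
```

View pics/c6.png

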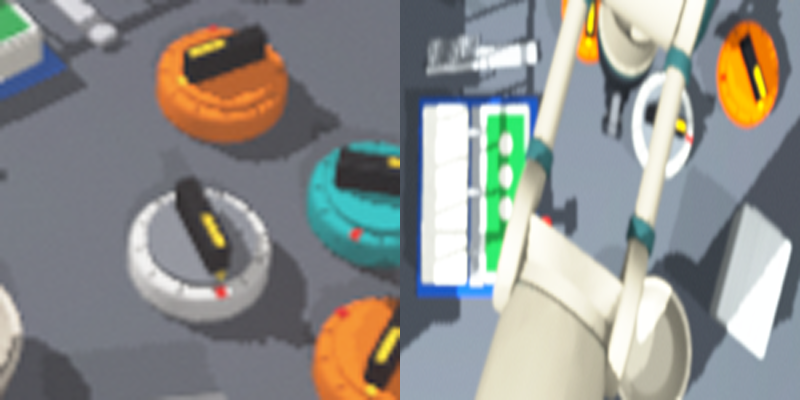

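The pointer is at the red mark (side crop ~(220,290)), the card is flat and green up, and the arm is clear. Handing in.

```bash
python3 -c "
from rig import manip
print(manip.sign_off())"
```

```text
the job is handed in; nothing more can be done
None
```

I turned the card over so it lies flat, green side up, on the open-side pages, set the timer's pointer to the red mark without the timer shifting, left the gripper clear of everything, and handed the job in at about 17 s; no verdict was returned.

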